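Refit the slotted cover on a washed drip tray and set a cup on it to drain

ROBOT

A 6-joint arm with a two-finger parallel gripper is mounted at the origin on a cart in front of the work surface, level with it; the furniture and walls round the work are solid. World frame = base frame: x ahead of the robot, y to its left, z up, the work surface at z = 0. Lengths are in m, angles in rad, forces in N, time in s.
With the tool pointing down it reaches from about 0.35 to 0.975 m from the base axis. Payload 4.9 kg.
Tool frame: the origin (TCP) lies at the very end of the fingers, on their centre line; the grasp point (between the pads) lies 19 mm behind it; z points along the fingers, y is the line along which they close (so a half turn about z gives the same grasp; the last joint's range is limited). The gripper opens to 85 mm and grips with 20 to 120 N. Pads are 22 mm wide; open, the fingers measure 114 mm over their backs; the gripper's body (76 mm by 85 mm) begins 54 mm behind the grasp point. The pads swing forward as they close: fully open they stand 13 mm farther back than shut.
Start: joints at [-1.253, 0.053, 1.613, -0, 1.476, -0.119], TCP at [0.264, -0.566, 0.231] pointing down, gripper open.
Joint ranges: [-3.01, 3.01], [-1.01, 2.22], [0.06, 2.58], [-1.02, 4.17], [0.09, 2.62], [-3.14, 3.14]. Speed limits (rad/s): [2.57, 2.57, 3.14, 3.14, 3.14, 3.14].

INTERFACE

Orientations are given as a rotation vector (axis times angle).
In Python, from rig import * gives the robot as it stands.
- The arm moves only by the tool apply_moves, never from a script. Its argument "targets" is a list of rows, each a list of 3 entries, a list of its own where there are three numbers: the shift along the world's x, y, z in cm, then the turn about the world's z in rad, then the opening, from 0 (shut) to 1 (fully open). A call has 1 to 12 rows; each row shifts and turns the commanded pose from where the row before left it; what a row does not reach is not made up. A row lasts 1/12 s, in which the tool goes at most 41.7 mm and 7.16 degrees, less where a joint would pass 70% of its speed; a pose out of reach is approached as far as the arm can. A call is refused whole if a number of a shift passes 4.17 or a number of a turn 0.125, either way. A call with a gripper value outside its range is refused whole. The fingers move at their own pace and stop on an object; "grip_force" is the grip in N (left out, the last holds). Time passes only in rows, so rows that do not move let the fingers close. It gives the time, the measured TCP pose, the force, the opening and the grip force at its end, in the units of the state.
- get_state(): the state, without advancing time (a new reading comes with each control period).
- get_image(name): name is "side" or "top" or "wrist"; returns a dict with "frame" (384x512x3 uint8, blue, green, red), "K" (3x3 intrinsics, pixels), "cam_to_world" (4x4, takes a point from camera to world coordinates); the wrist camera has in their place "hand_eye" (4x4, takes a point from camera to tool coordinates, whose origin is the TCP and whose axes are the flange's). Camera axes: x right, y down, z forward; pixel columns grow to the right and rows downward; lengths in m; the calibration is good to about 2 mm. The wrist camera is an equidistant fisheye: a pixel r from the principal point sees the ray r / f radians off the axis. A picture is of the moment at which its call begins: read the wrist's pose just before it. There is no depth.
- sign_off(): hands the job in; it is judged then, once.
The state is a dict: "t": time; "qpos": joint angles; "joint_vel": joint speeds; "effort": joint torques, N m; "tcp_pos": TCP position; "tcp_rot": TCP orientation; "ft_force": force on the tool from outside, world axes, zero at the start; "torque": the same for the moment, N m; "grip_width": opening from 0.0 (shut) to 1.0 (fully open); "grasp_force": force on a finger pad.
Only numpy, scipy, OpenCV 4.12 (cv2) and the standard library are available. Lean on these libraries where they do the work, as an engineer would, in place of code of your own. Each camera call takes 0.05 s, during which the arm holds its last target. There are 200 camera calls.

TASK

The slotted cover plate was left lying crooked on the rim of the drip tray. Work it round until it drops into its recess and sits level and flush with the rim all round, then stand the espresso cup, still upside down, in the middle of it to drain. Set the cup down rather than dropping it, and leave the sugar shaker where it stands.

Things in the scene. Friction and masses are not known exactly. Their poses are not given: they have to be found in the camera images.
- drip_tray: Low rectangular steel drip tray standing fixed on the drainer, 220 x 168 mm outside (long side along its x axis), 46 mm high. Origin: centre of its underside, z up. Its rim is a rolled round bead 10 mm wide; the opening inside is 200 x 148 mm, with a ledge 9 mm wide all round, 10 mm below the rim's top, on which the cover plate rests when home; hollow below.
- tray_rim (a point): Centre of the tray's mouth, level with the top of the rim (46 mm above the tray's origin); axes as the tray's. The middle of the seated cover's top lies here.
- cover_plate: Loose slotted metal cover plate, 195 x 143 mm (long side along its x axis), 10 mm thick at its folded edge, 0.4 kg, no handle. Origin: centre of its underside, z up. At first it lies about flat on the tray's rim, turned 0.15 to 0.55 rad and off centre. It fits the opening with 2.5 mm to spare on each side, either way round.
- plate_top (a point): Centre of the cover plate's upper face, 10 mm above its origin; axes as the plate's.
- espresso_cup: Striped espresso cup standing upside down (mouth on the drainer), 50 mm high, 64 mm across its round body at the mouth, 58 mm at its foot, which is on top. The round body's axis lies at y = +11 mm in the cup's frame; the handle sticks out towards -y to y = -44 mm, 14 mm wide, 2 to 34 mm above the origin plane. Origin: underside, z up. About 0.11 kg.
- cup_mouth (a point): Centre of the cup's mouth, on the axis of the round body, at the level on which the cup stands.
- shaker: Glass sugar shaker with a grey cap, 44 mm across, 90 mm high; origin centre of its underside. Not to be disturbed.

How it is judged:
On the way:
1. the cover plate is home in the tray's recess, level and flush with the rim, before the cup is put on it (z of plate_top in the frame of tray_rim between -0.003 and 0.0025 m and horizontal distance between plate_top and tray_rim below 0.006 m and angle between the x axis of cover_plate and the x axis of drip_tray, either way round below 0.05 rad and angle between cover_plate's own z axis and vertical below 0.02 rad and horizontal distance between cup_mouth and plate_top above 0.11 m), for 0.3 s.
At the end, for the whole second after the job is handed in: Cover plate home in the tray: top -3 to +2.5 mm from the rim, centred within 6 mm, square within 0.05 rad, level within 0.02 rad. Cup at rest upside down on it: mouth on the plate (-3 to +4 mm), upright within 0.06 rad, centred within 30 mm (z of plate_top in the frame of tray_rim between -0.003 and 0.0025 m and horizontal distance between plate_top and tray_rim below 0.006 m and angle between the x axis of cover_plate and the x axis of drip_tray, either way round below 0.05 rad and angle between cover_plate's own z axis and vertical below 0.02 rad and z of cup_mouth in the frame of plate_top between -0.003 and 0.004 m and horizontal distance between cup_mouth and plate_top below 0.03 m and angle between espresso_cup's own z axis and vertical below 0.06 rad and linear speed of each of espresso_cup, cover_plate below 0.02 m/s); the robot touches nothing.
It fails at once if the cup is dropped (falls freely at more than 0.5 m/s, about 13 mm of fall) (linear speed of espresso_cup above 0.5 m/s and contact force between the fingers and espresso_cup below 0.05 N).
It fails at once if the sugar shaker is shifted by more than 30 mm (distance of shaker from where it was at the start of the episode above 0.03 m).
It also fails if it takes over 61 s, if anything falls off the work surface, if the arm or the gripper's body presses on something with over 40 N, if the wrist force passes 120 N, or if a joint passes its speed limit or range.

## Working session

There is one attempt and no reset: what is moved stays moved. The work goes in short steps, Python scripts to look and compute and a tool call to move; the robot and the scene stay as the last step left them, time stands still between calls to the robot, and variables do not carry over. Pictures are saved under pics/ and viewed, at most 10 in all, crops included, and the job is handed in when it is done.

Besides the shell and the picture viewer there is one more tool, called after ">>>" as a command line: name --argument value ..., lists and objects as JSON in quotes. apply_moves: Moves the arm, as the interface text tells. Its arguments: {"type":"object","properties":{"targets":{"type":"array","items":{"type":"array"}},"grip_force":{"type":"number"}},"required":["targets"]}

```bash
ls; mkdir -p pics
python3 - <<'E'
from rig import *
import cv2,numpy as np
s=get_state();print(s)
for n in("top","side"):
    d=get_image(n);cv2.imwrite(f"pics/{n}0.png",d["frame"]);print(n,d["K"].tolist(),np.round(d["cam_to_world"],4).tolist())
E
```

```text
pics
{'t': 0.0, 'qpos': array([-1.25300400e+00,  5.33419835e-02,  1.61434863e+00, -4.11506764e-05,
        1.47604159e+00, -1.18964484e-01]), 'joint_vel': array([ 1.20992775e-03, -3.08311435e-05, -1.82949450e-03, -4.55300553e-04,
        1.08113075e-03, -3.08620022e-04]), 'effort': array([-1.36264807e-03, -3.93678117e+01, -3.70178640e+01, -2.14843853e-04,
        7.01169643e-03,  6.19955287e-06]), 'tcp_pos': array([ 0.26417939, -0.56569469,  0.23003964]), 'tcp_rot': array([-3.06490415e+00, -6.80161751e-01,  3.97316588e-04]), 'ft_force': array([-0.08125713,  0.55211484,  0.37469334]), 'torque': array([-0.04058768, -0.03491753,  0.03079457]), 'grasp_force': 0.0, 'grip_width': 0.9982595715368513}
top [[465.3112732893779, 0.0, 256.12054454053236], [0.0, 465.3112732893779, 193.93477316327997], [0.0, 0.0, 1.0]] [[0.0116, -0.9844, 0.1756, 0.3892], [-0.9998, -0.0091, 0.015, -0.0527], [-0.0132, -0.1757, -0.9844, 0.9173], [0.0, 0.0, 0.0, 1.0]]
side [[388.7549111187013, 0.0, 257.23404849219327], [0.0, 388.7549111187013, 189.73149370322545], [0.0, 0.0, 1.0]] [[0.9998, 0.0214, 0.0004, 0.5436], [0.0075, -0.3674, 0.93, -0.8212], [0.0201, -0.9298, -0.3675, 0.389], [0.0, 0.0, 0.0, 1.0]]
```

View pics/top0.png

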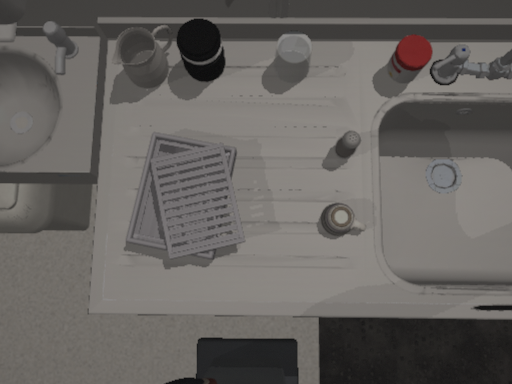

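View pics/side0.png

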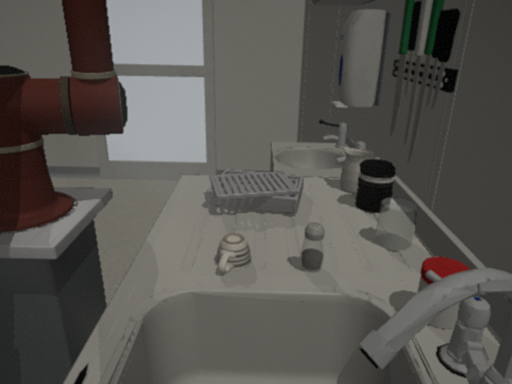

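The top view shows the tray at about (183,195) with the plate lying crooked on it at about (198,200). The cup is at (340,218) with its handle at (360,225), and the shaker is at (348,145). In the side view the plate looks about flat.

Run:
```python
import cv2
f=cv2.imread("pics/top0.png")
a=cv2.resize(f[125:265,120:252],None,fx=4.2,fy=4.2,interpolation=cv2.INTER_CUBIC)
b=cv2.resize(f[190:250,310:375],None,fx=3.5,fy=3.5,interpolation=cv2.INTER_CUBIC)
import numpy as np
o=np.zeros((600,800,3),np.uint8);o[:a.shape[0],:a.shape[1]]=a[:600,:560];o[:b.shape[0],560:560+b.shape[1]]=b
cv2.imwrite("pics/crop0.png",cv2.convertScaleAbs(o,alpha=1.6))
```

```text
(no output)
```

View pics/crop0.png

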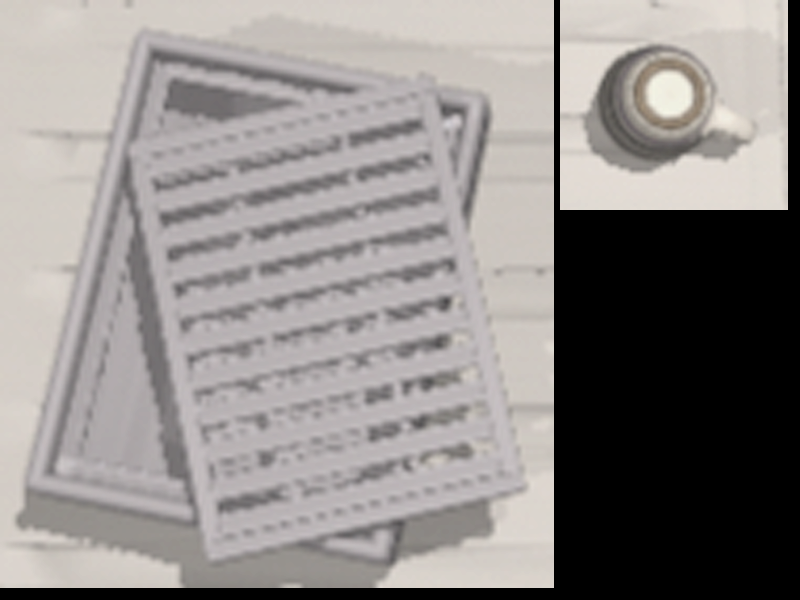

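```bash
cat > h.py <<'E'
from rig import *
import numpy as np,cv2
def ray(uv,K,T,z):
    d=T[:3,:3]@np.linalg.inv(K)@np.array([uv[0],uv[1],1.]);return T[:3,3]+d*(z-T[2,3])/d[2]
def rect(P,L,W):
    # P: corners TL,TR,BL,BR (image); long axis up
    P=np.array(P)[:,:2];m=np.array([[L,W],[L,-W],[-L,W],[-L,-W]])/2
    c=P.mean(0);Q=P-c
    a=np.arctan2((m[:,0]*Q[:,1]-m[:,1]*Q[:,0]).sum(),(m*Q).sum())
    R=np.array([[np.cos(a),-np.sin(a)],[np.sin(a),np.cos(a)]])
    return c,a,np.round((Q-m@R.T)*1000,1).tolist(),c+m@R.T
E
python3 - <<'E'
from h import *
d=get_image("top");K,T=np.array(d["K"]),np.array(d["cam_to_world"])
g=lambda p,z:ray((120+p[0]/4.2,125+p[1]/4.2),K,T,z)
print(rect([g(p,.043) for p in[(143,30),(490,98),(30,490),(395,560)]],.22,.168))
print(rect([g(p,.056) for p in[(130,150),(435,82),(212,560),(524,482)]],.195,.143))
h=lambda p,z:ray((310+(p[0]-560)/3.5,190+p[1]/3.5),K,T,z)
print("cup",h((667,92),.05),"handle",h((755,130),.018), "shaker",ray((352,138),K,T,.09),ray((346,153),K,T,0.))
E
```

```text
(array([0.54385643, 0.10039457]), np.float64(-0.1820452376896764), [[-0.8, -0.9], [-2.0, 1.6], [0.8, -0.7], [2.0, -0.0]], array([[ 0.66724621,  0.16309195],
       [ 0.63683125, -0.00213193],
       [ 0.4508816 ,  0.20292106],
       [ 0.42046665,  0.03769718]]))
(array([0.53042504, 0.07076586]), np.float64(0.2409298728662517), [[-2.6, -1.4], [-3.6, -0.6], [2.4, -0.4], [3.8, 2.3]], array([[ 0.60804859,  0.16346476],
       [ 0.64216921,  0.02459509],
       [ 0.41868086,  0.11693664],
       [ 0.45280148, -0.02193303]]))
cup [ 0.50285751 -0.19818127  0.05      ] handle [ 0.48638861 -0.25160222  0.018     ] shaker [ 0.64299719 -0.21539631  0.09      ] [ 0.63890373 -0.2201759   0.        ]
```

>>> apply_moves --targets '[[[1.5,3.8,0],-0.03,0],[[1.5,3.8,0],-0.03,0],[[1.5,3.8,0],-0.03,0],[[1.5,3.8,0],-0.03,0],[[1.5,3.8,0],-0.03,0],[[1.5,3.8,0],-0.03,0],[[1.5,3.8,0],-0.03,0],[[1.5,3.8,0],-0.03,0],[[1.5,3.8,0],-0.03,0],[[1.5,3.8,0],-0.03,0],[[1.5,3.8,0],-0.03,0],[[1.5,3.8,0],-0.03,0]]' --grip_force 40

```text
t: 1.15
tcp_pos: [0.4445, -0.1083, 0.2312]
tcp_rot: [3.139, 0.118, 0.001]
ft_force: [1.4, -0.3, -0.6]
grip_width: 0.0
grasp_force: 0.0
```

>>> apply_moves --targets '[[[1.1,2.1,-3],0,0],[[1.1,2.1,-3],0,0],[[0,0,-4],0,0],[[0,0,-4],0,0],[[0,0,-2.5],0,0],[[0,0,-1.7],0,0],[[0,0,0],0,0],[[0,0,0],0,0]]'

```text
t: 1.82
tcp_pos: [0.4655, -0.068, 0.0484]
tcp_rot: [-3.138, -0.121, 0.004]
ft_force: [0.2, -0.7, -0.5]
grip_width: 0.001
grasp_force: 0.0
```

Run:
```python
from h import *
s=get_state();print(s["t"],s["tcp_pos"])
d=get_image("top");a=d["frame"][120:280,100:310];b=get_image("side")["frame"][150:290,160:370]
o=np.vstack([cv2.resize(a,None,fx=2,fy=2,interpolation=2),cv2.resize(b,None,fx=2,fy=2,interpolation=2)])
cv2.imwrite("pics/p1.png",cv2.convertScaleAbs(o[:600],alpha=1.5))
```

```text
1.8167 [ 0.46546987 -0.06798408  0.04841891]
```

View pics/p1.png

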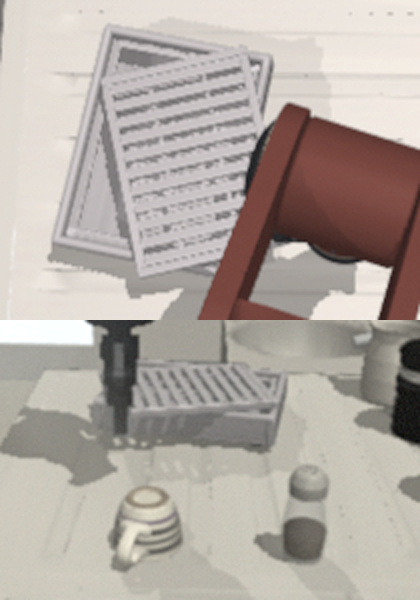

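>>> apply_moves --targets '[[[0,1,0.1],0,0],[[0,1,0],0,0],[[0,1,0],0,0],[[0,1,0],0,0],[[0,0.8,0],0,0],[[0,0.8,0],0,0],[[0,0.6,0],-0.02,0],[[0,0.6,0],-0.02,0],[[0,0.6,0],-0.02,0],[[0,0.6,0],-0.03,0],[[0,0.5,0],-0.03,0],[[0,0,0],0,0]]'

```text
t: 2.92
tcp_pos: [0.4661, 0.0179, 0.0501]
tcp_rot: [-3.14, 0.067, 0.001]
ft_force: [-0.7, 0.6, -0.3]
grip_width: 0.002
grasp_force: 0.0
```

Run:
```python
from h import *
s=get_state();print(s["t"],s["tcp_pos"],s["ft_force"])
d=get_image("top");a=d["frame"][120:280,100:310];w=get_image("wrist");b=get_image("side")["frame"][150:250,180:320]
print(w["K"],w["hand_eye"])
o=np.zeros((600,800,3),np.uint8);o[:320,:420]=cv2.resize(a,None,fx=2,fy=2,interpolation=2)
o[320:600,:392]=cv2.resize(b,None,fx=2.8,fy=2.8,interpolation=2);o[:285,420:]=cv2.resize(w["frame"],(380,285))
cv2.imwrite("pics/p2.png",cv2.convertScaleAbs(o,alpha=1.5))
```

```text
2.9167 [0.46606342 0.01791638 0.05005061] [-0.66471198  0.62609606 -0.25335356]
[[297.31863964   0.         259.10521473]
 [  0.         297.31863964 191.14553285]
 [  0.           0.           1.        ]] [[ 3.05928846e-04 -9.60981060e-01 -2.76614005e-01  6.94198212e-02]
 [ 9.99999766e-01  1.24711394e-04  6.72718961e-04 -2.08311460e-04]
 [-6.11973262e-04 -2.76614146e-01  9.60980874e-01 -1.42763779e-01]
 [ 0.00000000e+00  0.00000000e+00  0.00000000e+00  1.00000000e+00]]
```

View pics/p2.png

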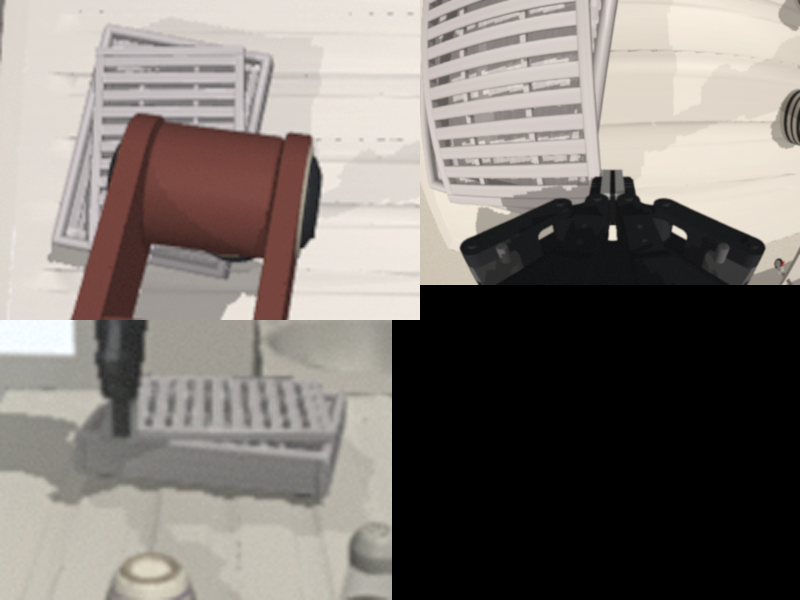

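The push works: the plate is now turned to about 0 rad, its top edge running from (97,50) to (245,48) in the crop, and the fingertips rest against its right edge. I'll keep pushing.

>>> apply_moves --targets '[[[0,0.5,0],-0.02,0],[[0,0.5,0],-0.02,0],[[0,0.4,0],-0.02,0],[[0,0,0],0,0],[[0,-1,0],0,0],[[0,-4,1],0,0],[[0,-4,1],0,0],[[0,-4,2],0,0],[[0,0,0],0,0]]'

```text
t: 3.82
tcp_pos: [0.4689, -0.1034, 0.0933]
tcp_rot: [3.132, -0.171, 0.012]
ft_force: [1.5, 0.4, 0.9]
grip_width: -0.002
grasp_force: 0.0
```

Run:
```python
from h import *
s=get_state();print(s["t"],s["tcp_pos"],s["ft_force"])
d=get_image("top");a=d["frame"][125:265,120:252];b=get_image("side")["frame"][160:220,195:315]
o=np.zeros((600,800,3),np.uint8);o[:588,:554]=cv2.resize(a,None,fx=4.2,fy=4.2,interpolation=2)
o[:120,554:794]=cv2.resize(b,None,fx=2,fy=2,interpolation=2)
cv2.imwrite("pics/p3.png",cv2.convertScaleAbs(o,alpha=1.5))
```

```text
3.8167 [ 0.46893677 -0.10342638  0.0933204 ] [1.50651186 0.41545107 0.91511133]
```

View pics/p3.png

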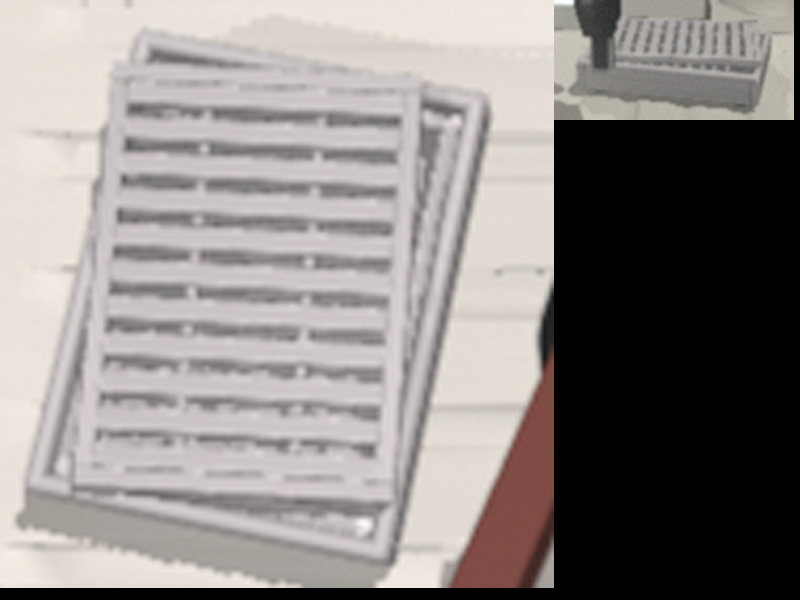

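The plate corners in the crop are at (113,65), (424,83), (75,488) and (393,500). It is nearly aligned, but its top-left end lies too far to the left.

```bash
cat >> h.py <<'E'
def plan(c):
    d=get_image("top");K,T=np.array(d["K"]),np.array(d["cam_to_world"])
    g=lambda p,z:ray((120+p[0]/4.2,125+p[1]/4.2),K,T,z)
    c,a,r,k=rect([g(p,.054) for p in c],.195,.143);print("plate",c,a,r);print(k)
    th=-.182;R=np.array([[np.cos(th),-np.sin(th)],[np.sin(th),np.cos(th)]])
    m=np.array([[.195,.143],[.195,-.143],[-.195,.143],[-.195,-.143]])/2
    h=np.array([.5439,.1004])+m@R.T;print("home\n",h,"\nneed mm\n",np.round(1e3*(h-k),1), "in tray axes\n",np.round(1e3*(h-k)@R,1))
E
python3 -c "
from h import *
plan([(113,65),(424,83),(75,488),(393,500)])"
```

```text
plate [0.54624239 0.10473009] -0.04007069955453518 [[-0.4, 0.2], [-2.2, -0.2], [0.3, -1.0], [2.3, 0.9]]
[[0.64652841 0.17226685]
 [0.64079984 0.02938164]
 [0.45168494 0.18007854]
 [0.44595637 0.03719333]]
home
 [[0.65273094 0.15307188]
 [0.62684838 0.01243372]
 [0.46095162 0.18836628]
 [0.43506906 0.04772812]] 
need mm
 [[  6.2 -19.2]
 [-14.  -16.9]
 [  9.3   8.3]
 [-10.9  10.5]] in tray axes
 [[  9.6 -17.8]
 [-10.7 -19.2]
 [  7.6   9.8]
 [-12.6   8.4]]
```

>>> apply_moves --targets '[[[0,0,2],0,0],[[0,0,2],0,0],[[1.75,3.42,0],-0.01,0],[[1.75,3.42,0],-0.01,0],[[1.75,3.42,0],-0.01,0],[[1.75,3.42,0],-0.01,0],[[1.75,3.42,0],-0.01,0],[[1.75,3.42,0],0,0],[[1.75,3.42,0],0,0],[[1.75,3.42,0],0,0],[[1.75,3.42,0],0,0],[[0,0,0],0,0]]'

```text
t: 4.97
tcp_pos: [0.6241, 0.218, 0.1271]
tcp_rot: [-3.131, 0.229, 0.002]
ft_force: [-0.3, -1.6, -0.7]
grip_width: 0.001
grasp_force: 0.0
```

>>> apply_moves --targets '[[[0,0,-4],0,0],[[0,0,-3],0,0],[[0,0,-1.3],0,0],[[0,0,0],0,0]]'

```text
t: 5.3
tcp_pos: [0.6191, 0.2112, 0.0399]
tcp_rot: [3.13, -0.238, -0.016]
ft_force: [-1.3, -0.8, -0.6]
grip_width: 0.001
grasp_force: 0.0
```

>>> apply_moves --targets '[[[0.5,0,1.0],0,0],[[0,0,0],0,0],[[0,0,0],0,0]]'

```text
t: 5.55
tcp_pos: [0.632, 0.2118, 0.0604]
tcp_rot: [-3.13, 0.24, -0.011]
ft_force: [-0.2, -0.5, 0.6]
grip_width: -0.002
grasp_force: 0.0
```

>>> apply_moves --targets '[[[0,-0.5,-0.5],0,0],[[0,-0.5,-0.5],0,0],[[0,-0.5,0],0,0],[[0,0,0],0,0],[[0,0,0],0,0]]'

```text
t: 5.97
tcp_pos: [0.6287, 0.1956, 0.0456]
tcp_rot: [3.132, -0.242, -0.001]
ft_force: [-0.4, -0.1, 1.1]
grip_width: -0.002
grasp_force: 0.0
```

>>> apply_moves --targets '[[[0,0,0],0,0],[[0,0,0],0,0],[[0,0,0],0,0],[[0,0,0],0,0]]'

```text
t: 6.3
tcp_pos: [0.629, 0.1964, 0.046]
tcp_rot: [-3.132, 0.24, -0.0]
ft_force: [0.1, 0.2, -0.3]
grip_width: 0.001
grasp_force: 0.0
```

>>> apply_moves --targets '[[[0,0,0.4],0,0],[[0,-0.4,0],0,0],[[0,-0.4,0],0,0],[[0,-0.4,0],0,0],[[-0.1,-0.4,0],0,0],[[-0.1,-0.4,0],0,0],[[-0.1,-0.4,0],0,0],[[-0.1,-0.4,0],0,0],[[0,-0.3,0],0,0],[[0,0,0],0,0],[[0,0,0],0,0]]'

```text
t: 7.22
tcp_pos: [0.6248, 0.1648, 0.0499]
tcp_rot: [3.132, -0.241, -0.0]
ft_force: [0.4, -0.1, 0.1]
grip_width: 0.002
grasp_force: 0.0
```

Run:
```python
from h import *
s=get_state();print(s["t"],s["tcp_pos"],s["ft_force"],s["torque"])
d=get_image("top");a=d["frame"][125:265,120:252];b=get_image("side")["frame"][160:220,195:315]
w=get_image("wrist")["frame"]
o=np.zeros((600,800,3),np.uint8);o[:294,:277]=cv2.resize(a,None,fx=2.1,fy=2.1,interpolation=2)
o[:240,300:780]=cv2.resize(b,None,fx=4,fy=4,interpolation=2);o[300:600,300:700]=cv2.resize(w,(400,300))
cv2.imwrite("pics/p4.png",cv2.convertScaleAbs(o,alpha=1.5))
```

```text
7.2167 [0.62477503 0.16481228 0.04986164] [ 0.35307961 -0.13149822  0.13274226] [-0.02146041 -0.00674234  0.0460646 ]
```

View pics/p4.png

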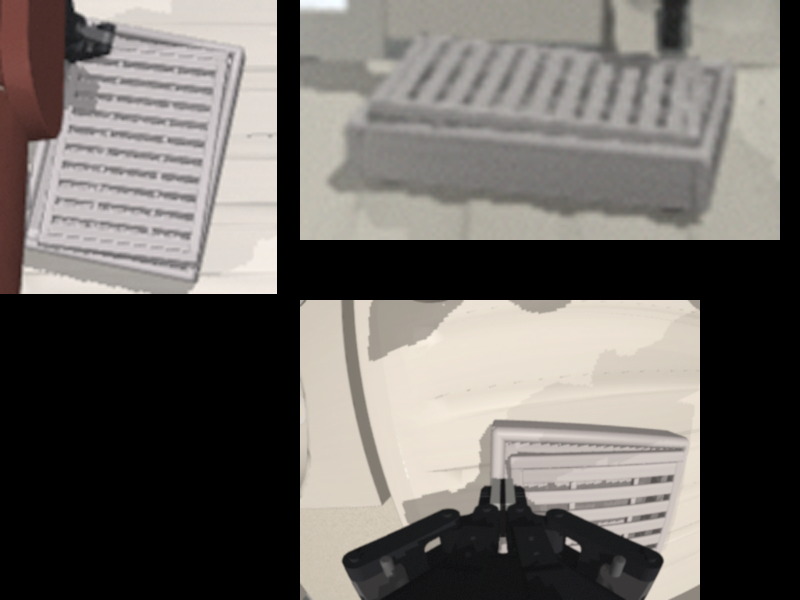

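The plate is now almost parallel to the tray: in p4 its right edge runs from (222,48) to (195,254) and its bottom-left corner is at (38,243). The fingers are against its top-left edge.

```bash
python3 -c "
from h import *
plan([(130,74),(444,96),(76,486),(390,508)])"
```

```text
plate [0.54300592 0.10059615] -0.07943905242029994 [[-4.0, 0.3], [-2.0, -1.7], [1.4, -0.9], [4.6, 2.3]]
[[0.64587236 0.1641335 ]
 [0.63452452 0.02158447]
 [0.45148732 0.17960783]
 [0.44013948 0.0370588 ]]
home
 [[0.65273094 0.15307188]
 [0.62684838 0.01243372]
 [0.46095162 0.18836628]
 [0.43506906 0.04772812]] 
need mm
 [[  6.9 -11.1]
 [ -7.7  -9.2]
 [  9.5   8.8]
 [ -5.1  10.7]] in tray axes
 [[  8.7  -9.6]
 [ -5.9 -10.4]
 [  7.7  10.3]
 [ -6.9   9.6]]
```

>>> apply_moves --targets '[[[0,-0.3,0],0,0],[[-0.1,-0.3,0],0,0],[[0,0,0],0,0],[[0,0,0],0,0],[[0.2,1.0,0],0,0],[[0,1,3],0,0],[[0,0,4],0,0],[[-1,-4,1],0,0],[[-1,-4,0],0,0],[[-1,-4,0],0,0],[[-1,-4,0],0,0],[[-1,-4,0],0,0]]'

```text
t: 8.42
tcp_pos: [0.5758, -0.0208, 0.1302]
tcp_rot: [-3.132, 0.239, -0.002]
ft_force: [0.5, 0.1, -0.1]
grip_width: 0.001
grasp_force: 0.0
```

>>> apply_moves --targets '[[[-2,-3.5,0],0,0],[[-2,-3.5,0],0,0],[[-2,-2,0],0,0],[[-2,0,0],0,0],[[-2,0,0],0,0],[[0,0,0],0,0],[[0,0,0],0,0]]'

```text
t: 9.0
tcp_pos: [0.476, -0.1098, 0.1299]
tcp_rot: [-3.132, 0.241, -0.001]
ft_force: [-0.1, -0.0, 0.1]
grip_width: 0.002
grasp_force: 0.0
```

Run:
```python
from h import *
s=get_state();print(s["t"],s["tcp_pos"],s["ft_force"],s["torque"])
d=get_image("top");a=d["frame"][125:265,120:252];b=get_image("side")["frame"][160:220,195:315]
o=np.zeros((600,800,3),np.uint8);o[:588,:554]=cv2.resize(a,None,fx=4.2,fy=4.2,interpolation=2)
o[:120,554:794]=cv2.resize(b,None,fx=2,fy=2,interpolation=2)
cv2.imwrite("pics/p5.png",cv2.convertScaleAbs(o,alpha=1.5))
```

```text
9.0 [ 0.4760172  -0.10981602  0.12993174] [-0.10334878 -0.02004325  0.07029954] [ 0.00664778 -0.06037222 -0.02962611]
```

View pics/p5.png

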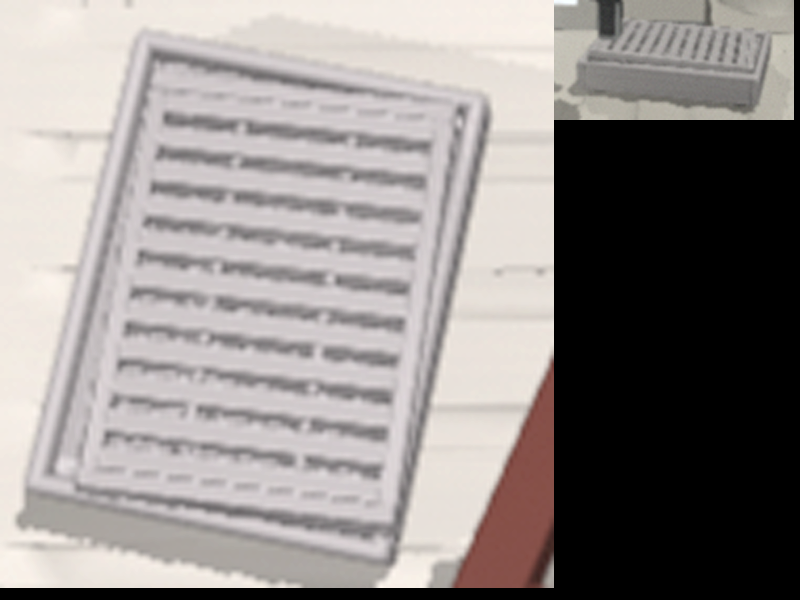

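The top end now appears to lie inside the recess. The bottom-right corner at (393,522) is still on the rim, so I'll push it in +y.

>>> apply_moves --targets '[[[-0.6,2.5,-1.5],0,0],[[-0.6,2.5,-1.5],0,0],[[-0.5,2.5,-2],0,0],[[-0.5,2.5,-2],0,0],[[0,0,-1],0,0],[[0,0,0],0,0],[[0,0,0],0,0],[[0,0,0],0,0],[[0,0,0],0,0]]'

```text
t: 9.85
tcp_pos: [0.4558, -0.011, 0.0514]
tcp_rot: [3.132, -0.242, 0.005]
ft_force: [0.9, -0.5, -0.1]
grip_width: -0.001
grasp_force: 0.0
```

>>> apply_moves --targets '[[[0,1,-0.15],0,0],[[0,1,0],0,0],[[0,0.6,0],0,0],[[0,0.6,0],0,0],[[0,0.5,0],0,0],[[0,0.5,0],0,0],[[0,0.4,0],0,0],[[0,0.4,0],0,0],[[0,0,0],0,0],[[0,0,0],0,0]]'

```text
t: 10.68
tcp_pos: [0.4541, 0.0401, 0.0483]
tcp_rot: [3.132, -0.24, 0.0]
ft_force: [0.6, 0.3, -0.1]
grip_width: -0.0
grasp_force: 0.0
```

Run:
```python
from h import *
s=get_state();print(s["t"],s["tcp_pos"],s["ft_force"],s["torque"])
d=get_image("top");a=d["frame"][125:265,120:252];b=get_image("side")["frame"][160:220,195:315]
w=get_image("wrist")["frame"]
o=np.zeros((600,800,3),np.uint8);o[:294,:277]=cv2.resize(a,None,fx=2.1,fy=2.1,interpolation=2)
o[:240,300:780]=cv2.resize(b,None,fx=4,fy=4,interpolation=2);o[300:600,300:700]=cv2.resize(w,(400,300))
cv2.imwrite("pics/p6.png",cv2.convertScaleAbs(o,alpha=1.5))
```

```text
10.6833 [0.45408367 0.04009959 0.04825278] [ 0.6070486   0.31821344 -0.11881023] [ 0.05106223 -0.00284218 -0.00547084]
```

View pics/p6.png

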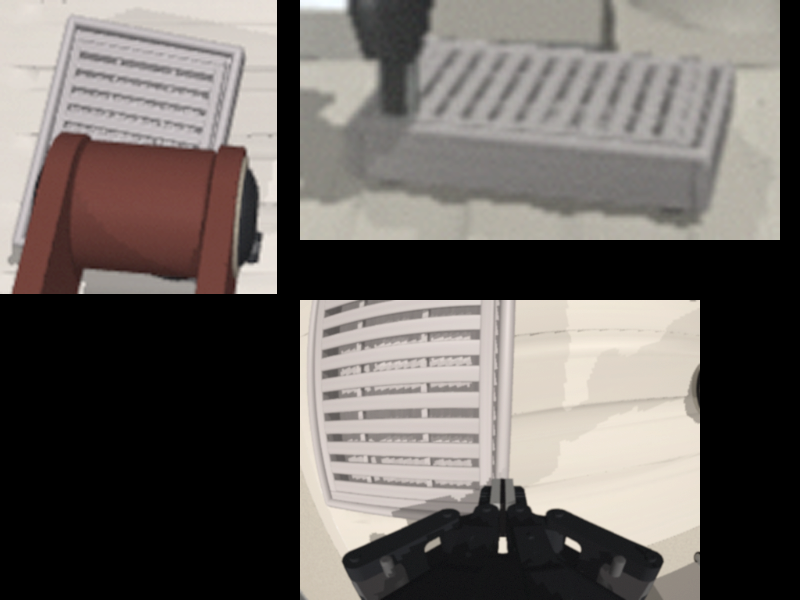

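The side view in p6 shows the plate flush with the rim. I'll check it by pressing lightly near the corners.

>>> apply_moves --targets '[[[0,0,2],0,0],[[0,2.5,0],0,0],[[0,0,-1],0,0],[[0,0,-0.5],0,0],[[0,0,0],0,0],[[0,0,0],0,0],[[0,0,0],0,0]]'

```text
t: 11.42
tcp_pos: [0.4537, 0.0644, 0.0527]
tcp_rot: [3.132, -0.241, -0.002]
ft_force: [0.3, 0.2, -0.9]
grip_width: -0.002
grasp_force: 0.0
```

>>> apply_moves --targets '[[[0,0,-0.3],0,0],[[0,0,-0.3],0,0],[[0,0,0],0,0],[[0,0,0],0,0]]'

```text
t: 11.75
tcp_pos: [0.4538, 0.0648, 0.0469]
tcp_rot: [3.132, -0.241, -0.001]
ft_force: [-0.3, -0.7, -0.4]
grip_width: 0.003
grasp_force: 0.0
```

>>> apply_moves --targets '[[[0,0,-0.15],0,0],[[0,0,-0.15],0,0],[[0,0,0],0,0],[[0,0,0],0,0]]'

```text
t: 12.08
tcp_pos: [0.4544, 0.0649, 0.046]
tcp_rot: [3.132, -0.24, -0.001]
ft_force: [-5.6, -0.7, 11.1]
grip_width: 0.0
grasp_force: 5.7
```

>>> apply_moves --targets '[[[0,0,2],0,0],[[3.56,1.5,0],0,0],[[3.56,1.5,0],0,0],[[3.56,1.5,0],0,0],[[3.56,1.5,0],0,0],[[3.56,1.5,0],0,0],[[0,0,-1],0,0],[[0,0,0],0,0],[[0,0,-0.6],0,0],[[0,0,-0.4],0,0],[[0,0,0],0,0],[[0,0,0],0,0]]'

```text
t: 13.08
tcp_pos: [0.6314, 0.1397, 0.0461]
tcp_rot: [-3.132, 0.241, -0.001]
ft_force: [-2.1, 0.8, 7.1]
grip_width: 0.001
grasp_force: 3.3
```

>>> apply_moves --targets '[[[0,0,2],0,0],[[-0.6,-3.4,0],0,0],[[-0.6,-3.4,0],0,0],[[-0.6,-3.4,0],0,0],[[0,0,-1],0,0],[[0,0,0],0,0],[[0,0,-0.6],0,0],[[0,0,-0.4],0,0],[[0,0,0],0,0],[[0,0,0],0,0]]'

```text
t: 13.92
tcp_pos: [0.6139, 0.0385, 0.046]
tcp_rot: [3.131, -0.237, -0.002]
ft_force: [-7.2, -2.4, 10.7]
grip_width: -0.001
grasp_force: 5.5
```

>>> apply_moves --targets '[[[0,0,2],0,0],[[-3.2,2.6,0],0,0],[[-3.2,2.6,0],0,0],[[-3.2,2.6,0],0,0],[[-3.2,2.6,0],0,0],[[-1.6,2.3,0],0,0],[[0,0,-1],0,0],[[0,0,0],0,0],[[0,0,-0.6],0,0],[[0,0,-0.4],0,0],[[0,0,0],0,0],[[0,0,0],0,0]]'

```text
t: 14.92
tcp_pos: [0.471, 0.165, 0.046]
tcp_rot: [-3.131, 0.243, 0.002]
ft_force: [-7.1, 1.7, 13.0]
grip_width: 0.001
grasp_force: 6.4
```

All four corners touch at z = 0.046, so the plate is home. Next comes the cup.

```bash
python3 -c "
from h import *
s=get_state();print(s['qpos'],s['tcp_pos'])"
```

```text
[ 1.86913879e-01 -5.30158059e-02  2.04811798e+00  1.73464189e-03
  1.14770546e+00  1.91172987e+00] [0.47101776 0.16504478 0.045999  ]
```

>>> apply_moves --targets '[[[0,0,3.5],0,0],[[0,0,3.5],0,0],[[0,0,3.5],0,0],[[0.3,-3.6,0],0.12,1],[[0.3,-3.6,0],0.12,1],[[0.3,-3.6,0],0.12,1],[[0.3,-3.6,0],0.12,1],[[0.3,-3.6,0],0.12,1],[[0.3,-3.6,0],0.12,1],[[0.3,-3.6,0],0.12,1],[[0.3,-3.6,0],0.12,1]]'

```text
t: 15.83
tcp_pos: [0.4936, -0.1119, 0.1492]
tcp_rot: [2.915, 1.171, 0.0]
ft_force: [0.6, 0.0, 0.5]
grip_width: 1.002
grasp_force: 0.0
```

```bash
python3 -c "
from h import *
s=get_state();print(s['qpos'],s['tcp_pos'],s['tcp_rot'],s['grip_width'])"
```

```text
[-3.70133690e-01 -1.70899998e-01  1.96694363e+00 -1.10593075e-05
  1.34532249e+00  4.36591197e-01] [ 0.49359918 -0.11193818  0.14918615] [2.91495539e+00 1.17116075e+00 2.48252931e-04] 1.0016092541013015
```

>>> apply_moves --targets '[[[0.2,-2,0],0.12,1],[[0.2,-2,0],0.12,1],[[0.2,-2,0],0.12,1],[[0.2,-1.5,0],0.12,1],[[0,0,-1],0.03,1],[[0,0,0],0,1],[[0,0,0],0,1],[[0,0,0],0,1]]'

```text
t: 16.5
tcp_pos: [0.5014, -0.1843, 0.1391]
tcp_rot: [-2.53, -1.862, 0.0]
ft_force: [0.9, -0.1, 0.6]
grip_width: 1.0
grasp_force: 0.0
```

Run:
```python
from h import *
s=get_state();print(s["t"],s["tcp_pos"],s["tcp_rot"],2*np.arctan2(s["tcp_rot"][1],s["tcp_rot"][0]))
w=get_image("wrist");H=np.array(w["hand_eye"]);K=w["K"]
from scipy.spatial.transform import Rotation as Ro
T=np.eye(4);T[:3,:3]=Ro.from_rotvec(s["tcp_rot"]).as_matrix();T[:3,3]=s["tcp_pos"];C=T@H
def proj(p):
    c=np.linalg.inv(C)@np.r_[p,1];th=np.arctan2(np.hypot(c[0],c[1]),c[2]);a=np.arctan2(c[1],c[0])
    return K[0][0]*th*np.array([np.cos(a),np.sin(a)])+[K[0][2],K[1][2]]
f=w["frame"].copy()
hd=np.array([np.cos(-1.87),np.sin(-1.87)])
for r,z in((.029,.05),(.032,0.)):
  for t in np.linspace(0,6.28,40):
    cv2.circle(f,tuple(int(v) for v in np.round(proj([.503+r*np.cos(t),-.198+r*np.sin(t),z]))),1,(0,0,255),-1)
cv2.circle(f,tuple(int(v) for v in proj([.503+.055*hd[0],-.198+.055*hd[1],.018])),3,(0,255,0),-1)
cv2.imwrite("pics/w1.png",cv2.resize(cv2.convertScaleAbs(f,alpha=1.4),(768,576)))
```

```text
16.5 [ 0.50135719 -0.18426525  0.13908819] [-2.52989246e+00 -1.86163225e+00  3.56875711e-04] -5.014412862596225
```

View pics/w1.png

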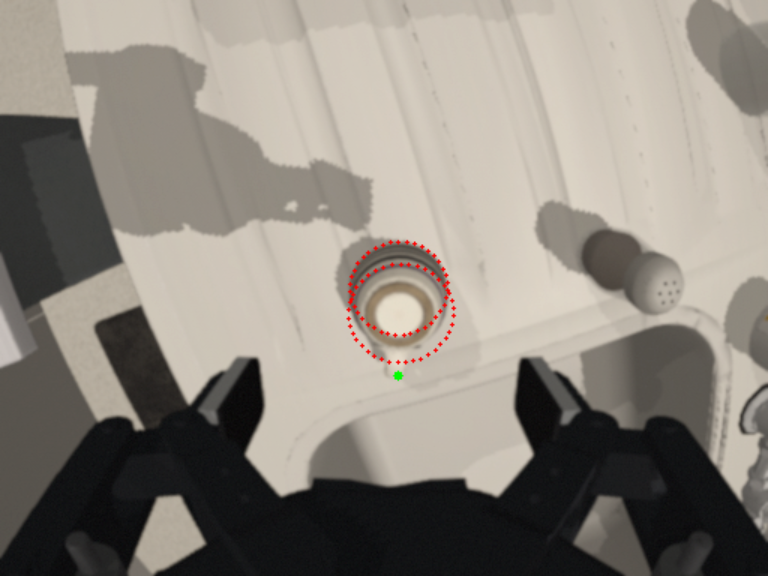

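The predicted cup outline matches the image, with the foot at (398,313) and the handle at (398,375), so I'll descend and grasp.

>>> apply_moves --targets '[[[0.15,-1.4,0],0,1],[[0,0,-2.5],0,1],[[0,0,-2.5],0,1],[[0,0,-2.5],0,1],[[0,0,-2.5],0,1],[[0,0,-2],0,1],[[0,0,-1],0,1],[[0,0,0],0,1],[[0,0,0],0,1],[[0,0,0],0,1]]'

```text
t: 17.38
tcp_pos: [0.5042, -0.1989, 0.011]
tcp_rot: [2.527, 1.862, 0.002]
ft_force: [0.1, -0.5, 0.7]
grip_width: 0.998
grasp_force: 0.0
```

>>> apply_moves --targets '[[[0,0,0],0,0.8],[[0,0,0],0,0.75],[[0,0,0],0,0.7],[[0,0,0],0,0.6],[[0,0,0],0,0.6],[[0,0,0],0,0.5],[[0,0,0],0,0.5]]' --grip_force 30

```text
t: 17.97
tcp_pos: [0.5039, -0.1985, 0.0112]
tcp_rot: [2.527, 1.863, 0.001]
ft_force: [-2.0, 1.6, 7.5]
grip_width: 0.678
grasp_force: 31.0
```

>>> apply_moves --targets '[[[0,0,0],0,0.5],[[0,0,0.4],0,0.5],[[0,0,0.4],0,0.5],[[0,0,0.4],0,0.5],[[0,0,0],0,0.5],[[0,0,0],0,0.5]]' --grip_force 40

```text
t: 18.47
tcp_pos: [0.503, -0.1981, 0.0215]
tcp_rot: [2.529, 1.863, 0.0]
ft_force: [0.1, -0.0, -0.9]
grip_width: 0.674
grasp_force: 42.5
```

>>> apply_moves --targets '[[[0,0,2],0,0.5],[[0,0,3],0,0.5],[[0,0,3],0,0.5],[[0.2,1.5,0],0,0.5],[[0.4,3,0],0,0.5],[[0.5,3.5,0],0,0.5],[[0.5,3.5,0],0,0.5],[[0.5,3.5,0],0,0.5],[[0.5,3.5,0],0,0.5],[[0.5,3.5,0],0,0.5],[[0.5,3.5,0],0,0.5],[[0.4,2.8,0],0,0.5]]'

```text
t: 19.47
tcp_pos: [0.5425, 0.0874, 0.1009]
tcp_rot: [-2.528, -1.865, 0.0]
ft_force: [0.6, -0.6, -0.3]
grip_width: 0.673
grasp_force: 43.0
```

>>> apply_moves --targets '[[[0.1,1.5,0],0,0.5],[[0,0,0],0,0.5],[[0,0,-0.8],0,0.5],[[0,0,-0.8],0,0.5],[[0,0,-0.8],0,0.5],[[0,0,0],0,0.5],[[0,0,0],0,0.5],[[0,0,0],0,0.5]]'

```text
t: 20.13
tcp_pos: [0.5438, 0.0993, 0.077]
tcp_rot: [-2.53, -1.862, 0.001]
ft_force: [0.9, 0.3, -1.0]
grip_width: 0.673
grasp_force: 43.0
```

>>> apply_moves --targets '[[[0,0,-0.6],0,0.5],[[0,0,-0.6],0,0.5],[[0,0,-0.3],0,0.5],[[0,0,-0.1],0,0.5],[[0,0,-0.1],0,0.5],[[0,0,0],0,0.5],[[0,0,0],0,0.5],[[0,0,0],0,0.5]]'

```text
t: 20.8
tcp_pos: [0.5441, 0.1, 0.0605]
tcp_rot: [2.529, 1.864, 0.001]
ft_force: [-0.3, 0.6, -1.5]
grip_width: 0.677
grasp_force: 43.0
```

>>> apply_moves --targets '[[[0,0,-0.1],0,0.5],[[0,0,-0.1],0,0.5],[[0,0,-0.1],0,0.5],[[0,0,0],0,0.5],[[0,0,0],0,0.5]]'

```text
t: 21.22
tcp_pos: [0.5441, 0.1, 0.0576]
tcp_rot: [2.529, 1.864, 0.001]
ft_force: [-0.2, 0.7, 1.4]
grip_width: 0.676
grasp_force: 43.3
```

>>> apply_moves --targets '[[[0,0,-0.06],0,0.5],[[0,0,0],0,0.5],[[0,0,0],0,0.5]]' --grip_force 20

```text
t: 21.47
tcp_pos: [0.5442, 0.1001, 0.0574]
tcp_rot: [2.529, 1.864, 0.001]
ft_force: [-2.7, 1.2, 5.8]
grip_width: 0.673
grasp_force: 43.9
```

>>> apply_moves --targets '[[[0,0,0],0,0.68],[[0,0,0],0,0.72],[[0,0,0],0,0.78],[[0,0,0],0,0.85],[[0,0,0],0,0.92],[[0,0,0],0,1],[[0,0,0],0,1],[[0,0,0],0,1]]'

```text
t: 22.13
tcp_pos: [0.5439, 0.1, 0.0566]
tcp_rot: [-2.529, -1.864, 0.0]
ft_force: [0.2, 1.3, 0.4]
grip_width: 0.998
grasp_force: 0.0
```

>>> apply_moves --targets '[[[0,0,1],0,1],[[0,0,2],0,1],[[0,0,3],0,1],[[0,0,4],0,1],[[0,0,4],0,1],[[0,-4,0],0,1],[[0,-4,0],0,1],[[0,-4,0],0,1],[[-1,-4,0],0,1],[[-1,-4,0],0,1],[[-1,-4,0],0,1],[[-1,-4,0],0,1]]'

```text
t: 23.13
tcp_pos: [0.5032, -0.1818, 0.1978]
tcp_rot: [2.528, 1.863, 0.001]
ft_force: [0.4, -0.2, -0.2]
grip_width: 1.004
grasp_force: 0.0
```

Run:
```python
from h import *
print(get_state()["tcp_pos"])
d=get_image("top");cv2.imwrite("pics/end_top.png",d["frame"]);e=get_image("side");cv2.imwrite("pics/end_side.png",e["frame"])
K,T=np.array(d["K"]),np.array(d["cam_to_world"]);f=d["frame"]
# numerical check: foot (bright cap) of the cup near the tray centre, back-projected at z=.096
g=cv2.cvtColor(f,cv2.COLOR_BGR2GRAY);old=cv2.cvtColor(cv2.imread("pics/top0.png"),cv2.COLOR_BGR2GRAY)
R=np.linalg.inv(T)
def px(p): c=R@np.r_[p,1];u=K@c[:3];return u[:2]/u[2]
u=px([.544,.1,.096]);print("expected foot px",u)
x,y=int(u[0]),int(u[1]);c=g[y-25:y+25,x-25:x+25];print(np.percentile(c,[5,50,95,99]))
n,l,st,ce=cv2.connectedComponentsWithStats((c>np.percentile(c,96)).astype(np.uint8))
for i in range(1,n):
    if st[i,4]>15: q=ce[i]+[x-25,y-25];print(q,st[i],ray(q,K,T,.096))
x=c=None
# cup foot in the first picture, same method
c=old[195:240,320:365];n,l,st,ce=cv2.connectedComponentsWithStats((c>np.percentile(c,96)).astype(np.uint8))
for i in range(1,n):
    if st[i,4]>15: q=ce[i]+[320,195];print("old",q,st[i],ray(q,K,T,.05))
```

```text
[ 0.50324567 -0.18181668  0.19779587]
expected foot px [178.33256431 188.69825789]
[ 82.95 130.   188.   191.  ]
[177.63414634 191.24390244] [21 23 11  9 41] [0.53932844 0.10106816 0.096     ]
old [339.         217.35294118] [16 17  9 10 34] [ 0.50081544 -0.19520521  0.05      ]
```

```bash
python3 -c "
from rig import *
print(sign_off())"
```

```text
the job is handed in; nothing more can be done
None
```

I've handed the job in: the cover plate sits in its recess, level with the rim at all four corners when I pressed on it, and the cup stands upside down about 5 mm from its middle. I never went near the shaker, and it took about 23 s of the 61 s. I didn't recheck the plate after setting the cup down, and the sign-off gave no verdict.

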